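# Tension the bread slicer's blade cassette with the slip-on bar

### The arm

A 7-joint arm with a two-finger parallel gripper is mounted at the origin on the work surface. World frame = base frame: x ahead of the robot, y to its left, z up, the work surface at z = 0. Lengths are in m, angles in rad, forces in N, time in s.
With the tool pointing down it reaches from about 0.425 to 0.875 m from the base axis. Payload 4.7 kg.
Tool frame: the origin (TCP) lies where the fingers leave the gripper's body, on its centre line; the fingertips stand 70 mm ahead of it and the grasp point (between the pads) lies 51 mm ahead of it; z points along the fingers, y is the line along which they close (so a half turn about z gives the same grasp; the last joint's range is limited). The gripper opens to 87 mm and grips with 3 to 60 N. Pads are 19 mm wide; open, the fingers measure 117 mm over their backs; the gripper's body (75 mm by 190 mm) begins 51 mm behind the grasp point.
Start: joints at [1.288, 0.321, -0.07, 1.45, 0.023, 1.371, -0.057], TCP at [0.19, -0.622, 0.292] pointing down, gripper open.
Joint ranges: [-2.86, 2.86], [-0.3, 2.09], [-1.38, 1.24], [0.06, 2.45], [-1.56, 4.7], [0.09, 2.05], [-2.69, 2.69]. Speed limits (rad/s): [2.57, 2.57, 3.14, 3.14, 3.14, 3.14, 3.14].

### API

Orientations are given as a rotation vector (axis times angle).
In Python, from bench import get_state, get_image, get_calibration, close_job gives the robot as it stands.
- The arm moves only by the tool send_rows, never from a script. Its argument "rows" is a list of rows, each an object of numbers: "hand": the finger opening in mm, from 0 to 87; "x", "y", "z": the shift along the world's x, y, z in mm; "roll": the turn about the world's z in degrees. A call has 1 to 10 rows; each row shifts and turns the commanded pose from where the row before left it; what a row does not reach is not made up. A row lasts 1/10 s, in which the tool goes at most 50 mm and 8.59 degrees, less where a joint would pass 70% of its speed; a pose out of reach is approached as far as the arm can. A call is refused whole if a number of a shift passes 50 or a number of a turn 8.59, either way. A call with a gripper value outside its range is refused whole. The fingers move at their own pace and stop on an object; "force" is the grip in N (left out, the last holds). Time passes only in rows, so rows that do not move let the fingers close. It gives the time, the measured TCP pose, the force, the opening and the grip force at its end, in the units of the state.
- get_state(): the state, without advancing time (a new reading comes with each control period).
- get_image(name): name is "side" or "top" or "wrist"; returns the picture (400x640x3 uint8, blue, green, red); there is no depth.
- get_calibration(name): a dict with "mtx" (3x3 intrinsics, pixels), "world_from_camera" (4x4, takes a point from camera to world coordinates). Camera axes: x right, y down, z forward; pixel columns grow to the right and rows downward; lengths in m; the calibration is good to about 2 mm. A picture is of the moment at which its call begins: read the wrist's pose just before it. get_calibration takes no time and is no camera call; for the wrist camera it gives the pose at the moment of the call.
- close_job(): hands the job in; it is judged then, once.
The state is a dict: "time": time; "joint_positions": joint angles; "qd": joint speeds; "joint_torque": joint torques, N m; "position": TCP position; "tool_rot": TCP orientation; "ft_force": force on the tool from outside, world axes, zero at the start; "torque": the same for the moment, N m; "grip_width": opening from 0.0 (shut) to 1.0 (fully open); "grip_force": force on a finger pad.
Only numpy, scipy, OpenCV 4.12 (cv2) and the standard library are available. Lean on these libraries where they do the work, as an engineer would, in place of code of your own. Each camera call takes 0.05 s, during which the arm holds its last target. There are 200 camera calls.

### The job

Tension the slicer's blade cassette on the counter: take the orange extension bar from its rest, slip its socket fully home over the steel stub of the red-hubbed toggle lever, and use the bar to swing the lever clockwise (seen from above) past its dead point until you feel it bear firmly, but not hard, against its far stop. Keep hold so the lever never snaps over on its own and never touch it with the gripper. Then slide the bar off, lay it back in its rest and let go, with the lever still thrown and the other things on the counter left where they are.

Things in the scene. Friction and masses are not known exactly. Their poses are not given: they have to be found in the camera images.
- cassette: Fixed slicer blade cassette: grey plate 310 x 300 mm with aluminium rails, steel blades and a dark sliding beam, up to 51 mm high. Origin: on the table under the lever's pivot axis; z up. The plate spans x -290 to +20 mm, y -150 to +150 mm in this frame; the lever's stub sticks out on its +x side over the bare table (away from the robot). Its yaw is within 0.2 rad of the world's.
- lever_hinge (a point): Point on the lever's vertical pivot axis at stub mid-height, 60 mm up; fixed, axes as the cassette. A spring resists the throw with up to 1 N m (9 N at the bar's middle), most about midway; the dead point is 0.45 rad clockwise of the cassette's x axis, 0.12 to 0.38 rad before the far stop; past it the spring pulls the lever on to the stop with up to 0.8 N m.
- lever: Toggle lever: red hub (36 mm diameter, z 50 to 70 mm) with a level steel stub of 14 x 14 mm, centre line 60 mm above the table, ending 70 mm from the pivot axis (last 5 mm stepped down to 10 x 10). Origin on the pivot axis at table level; x runs out along the stub, z up. The stub starts 0.57 to 0.83 rad anticlockwise of the cassette's x axis and is thrown clockwise, about 1.4 rad in all.
- lever_tip (a point): Centre of the stub's end face, 70 mm from the pivot, 60 mm above the table; x out along the stub. The far stop is rigid, 0.57 to 0.83 rad clockwise of the cassette's x axis, set differently each time: feel for it. 10 to 16 N at the bar's middle is a firm hold on it; over 20 N is too hard.
- bar: Loose extension bar 190 mm long, 24 x 24 mm section, about 0.3 kg; orange grip (x -17 to +95 mm), steel socket end (x -95 to -17). Origin at its middle on the centre line; x points from socket mouth to butt, z up. Socket: 17 x 17 mm hole 45 mm deep, mouth flared to 25 mm (33 mm outside) over its first 12 mm. Seated: bar x along lever x, middle 120 mm from the pivot axis. Grip it at its middle.
- bar_socket (a point): Centre of the flat floor of the bar's socket (x=-50 mm in the bar's frame). Fully seated it meets lever_tip.
- rest: Fixed rest for the bar: black foot 150 x 85 x 8 mm with two aluminium forks 12 mm thick at x=-55 and x=+55 mm, flaring upward, the bar lies in them (fork seat 33 mm, fork tips about 55 mm above the table). Origin on the table under its middle; x axis along the bar, socket mouth towards -x. On the left or the right of the cassette; the scraper is on the other side.
- rest_top (a point): Where the bar's origin lies when the bar is in its rest, 45 mm above the table. Same axes as the rest.
- scraper: Loose bench scraper, steel blade with dark wooden handle, 127 x 130 mm, 24 mm high; origin on the table under it. Bystander.
- jar: Loose amber glass jar with steel cap, 64 mm diameter, 100 mm high; origin at its underside. Bystander.
- mug: Loose white mug, 80 mm diameter, 90 mm high; origin at its underside. Bystander.
- spanner: Loose steel spanner lying flat, 170 mm long, about 12 mm high. Bystander.
- bowl: Loose metal dish, 100 mm diameter, 35 mm high; origin at its underside. Bystander.
- timer: Loose white kitchen timer, 50 x 70 x 30 mm; origin at its underside. Bystander.

How it is judged:
On the way, in this order (a step that is already met when the one before it is completed fails the run):
1. the bar's socket is fully home on the lever's stub: socket floor within 5 mm of the stub's end and bar in line within 0.15 rad (distance between bar_socket and lever_tip below 0.005 m and angle between the x axis of bar and the x axis of lever, either way round below 0.15 rad), for 0.1 s.
2. bar still on the stub (socket floor within 15 mm of its end), lever at its far stop, still (under 0.15 rad/s), and the bar bears on it with at least 9 N for 0.2 s (y of lever_tip in the frame of cassette below -0.036 m and distance between bar_socket and lever_tip below 0.015 m and angular speed of lever below 0.15 rad/s and contact force between bar and lever above 9 N), for 0.2 s.
At the end, for the whole second after the job is handed in: The lever stands at its far stop (stub end more than 36 mm to the cassette's -y side of the pivot) at rest, and the bar lies at rest, level, in both forks of its rest: its middle within 20 mm of rest_top in plan, 40 to 50 mm above the table, in line within 0.12 rad (y of lever_tip in the frame of cassette below -0.036 m and angular speed of lever below 0.1 rad/s and horizontal distance between bar and rest_top below 0.02 m and height (world z) of bar between 0.04 and 0.05 m and angle between bar's own z axis and vertical below 0.12 rad and angle between the x axis of bar and the x axis of rest, either way round below 0.12 rad and linear speed of bar below 0.02 m/s); the robot touches nothing.
It fails at once if the lever snaps over: it turns faster than 4 rad/s (angular speed of lever above 4 rad/s).
It fails at once if the bar loads the lever with more than 45 N (contact force between bar and lever above 45 N).
It fails at once if the robot touches the lever itself (contact force between any of the fingers, the arm and lever above 1 N).
It fails at once if the robot strikes the cassette with more than 20 N (contact force between the arm and cassette above 20 N).
It fails at once if one of the other things on the counter is moved by more than 20 mm (distance of any of scraper, jar, mug, spanner, bowl, timer from where it was at the start of the episode above 0.02 m).
It also fails if it takes over 72 s, if anything falls off the work surface, if the arm or the gripper's body presses on something with over 40 N, if the wrist force passes 120 N, or if a joint passes its speed limit or range.

## Working session

There is one attempt and no reset: what is moved stays moved. The work goes in short steps, Python scripts to look and compute and a tool call to move; the robot and the scene stay as the last step left them, time stands still between calls to the robot, and variables do not carry over. Pictures are saved under pics/ and viewed, at most 10 in all, crops included, and the job is handed in when it is done.

Besides the shell and the picture viewer there is one more tool, called after "Emit:" as name([rows], argument=value, ...), one row to a line, values as JSON. send_rows: Moves the arm, as the interface text tells. Its arguments: {"type":"object","properties":{"rows":{"type":"array","items":{"type":"object","properties":{"hand":{"type":"number"},"x":{"type":"number"},"y":{"type":"number"},"z":{"type":"number"},"roll":{"type":"number"}}}},"force":{"type":"number"}},"required":["rows"]}

```bash
mkdir -p pics
python3 - <<'E'
from bench import *
import cv2, numpy as np
s=get_state();print(s)
for n in("top","side"):
    cv2.imwrite(f"pics/{n}0.png",get_image(n));c=get_calibration(n);print(n,np.round(c["mtx"],1).tolist(),np.round(c["world_from_camera"],4).tolist())
E
```

```text
{'time': 0.0, 'joint_positions': array([ 1.28809772,  0.32181459, -0.07006444,  1.45164762,  0.02261066,
        1.37078748, -0.05688994]), 'qd': array([ 1.36644474e-03,  4.09932539e-04, -1.03217273e-04,  1.03914406e-03,
        3.54452437e-05,  1.94363473e-03, -2.38656840e-04]), 'joint_torque': array([-4.22207868e-04, -4.91284204e+01, -4.04277295e-01, -3.12526238e+01,
       -6.41124928e-02,  4.37833916e-02,  1.97041340e-04]), 'position': array([ 0.18992434, -0.62120776,  0.29118043]), 'tool_rot': array([-3.10524844e+00, -4.64265878e-01,  6.09592662e-04]), 'ft_force': array([0.67298883, 0.57205818, 1.56517988]), 'torque': array([ 0.01733981,  0.04786781, -0.03934947]), 'grip_force': 0.0, 'grip_width': 0.9996212550536764}
top [[456.4, 0.0, 317.1], [0.0, 456.4, 198.2], [0.0, 0.0, 1.0]] [[0.0078, -0.9818, 0.1897, 0.4008], [-0.9996, -0.0028, 0.0264, -0.0113], [-0.0254, -0.1898, -0.9815, 1.134], [0.0, 0.0, 0.0, 1.0]]
side [[433.8, 0.0, 316.9], [0.0, 433.8, 199.3], [0.0, 0.0, 1.0]] [[-0.9928, -0.0563, 0.1059, 0.5033], [-0.1182, 0.6102, -0.7834, 0.8305], [-0.0205, -0.7903, -0.6124, 0.7219], [0.0, 0.0, 0.0, 1.0]]
```

View pics/top0.png

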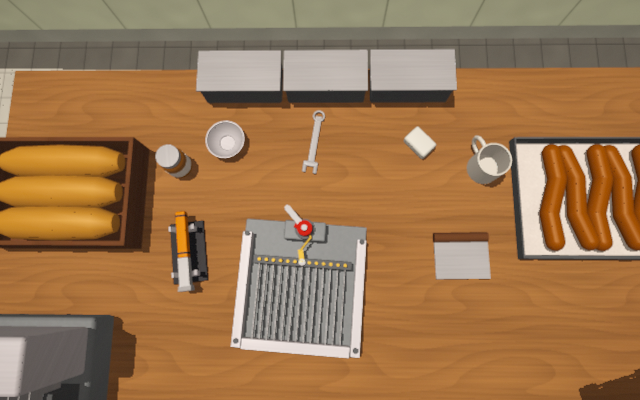

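View pics/side0.png

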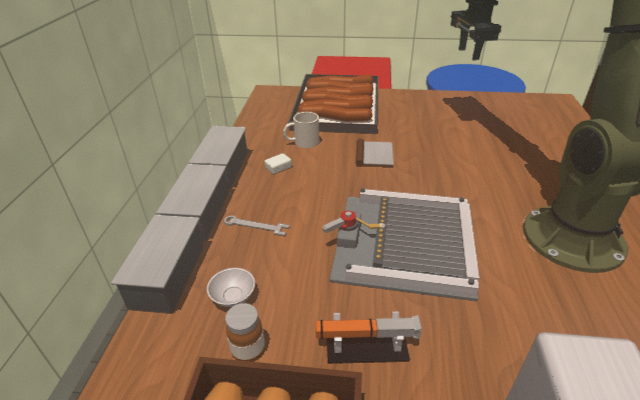

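Top view: bar on the left from (182,213) (butt) to (184,288) (mouth). Hub is at (304,228), stub tip at (288,208), and the plate corners are (247,221), (367,228), (361,357), (232,350). The side view agrees: bar butt at (320,327), mouth at (418,327), hub at (348,216).

```bash
cat > h.py <<'E'
from bench import *
import cv2, numpy as np
def ray(n,u,v,z,c=None):
    c=c or get_calibration(n);T=np.array(c["world_from_camera"]);d=T[:3,:3]@np.linalg.inv(c["mtx"])@[u,v,1]
    return T[:3,3]+d*(z-T[2,3])/d[2]
def proj(n,P,c=None):
    c=c or get_calibration(n);T=np.linalg.inv(c["world_from_camera"]);p=np.array(c["mtx"])@(T[:3,:3]@P+T[:3,3]);return p[:2]/p[2]
E
python3 - <<'E'
from h import *
for k,n,u,v,z in [("butt","top",182,213,.057),("mouth","top",184,288,.06),("hub","top",304,228,.07),("tip","top",288,208,.067),("buttS","side",319,328,.045),("mouthS","side",418,327,.045),("hubS","side",348,214,.07),
 ("c1","top",247,221,.01),("c2","top",367,228,.01),("c3","top",361,357,.02),("c4","top",232,350,.02),("jarcap","top",172,156,.1),("tray","top",148,140,.05),("bowl","top",225,138,.035)]:
    print(k,np.round(ray(n,u,v,z),3))
E
```

```text
butt [0.572 0.343 0.057]
mouth [0.395 0.326 0.06 ]
hub [0.535 0.048 0.07 ]
tip [0.583 0.087 0.067]
buttS [0.571 0.349 0.045]
mouthS [0.39  0.328 0.045]
hubS [0.537 0.046 0.07 ]
c1 [0.56  0.194 0.01 ]
c2 [ 0.543 -0.105  0.01 ]
c3 [ 0.24  -0.086  0.02 ]
c4 [0.253 0.216 0.02 ]
jarcap [0.702 0.361 0.1  ]
tray [0.758 0.443 0.05 ]
bowl [0.768 0.253 0.035]
```

Emit:
send_rows([
  {"x": 30, "y": 30, "roll": 5.6, "hand": 87},
  {"x": 30, "y": 30, "roll": 5.6},
  {"x": 30, "y": 30, "roll": 5.6},
  {"x": 30, "y": 30, "roll": 5.6},
  {"x": 30, "y": 30, "roll": 5.6},
  {"x": 30, "y": 30, "roll": 5.6},
  {"x": 30, "y": 30, "roll": 5.6},
  {"x": 30, "y": 30, "roll": 5.6},
  {"x": 30, "y": 30, "roll": 5.6},
  {"x": 30, "y": 30, "roll": 5.6},
])

```text
schema error: expected keys hand, x, y, z, roll
```

Emit:
send_rows([
  {"x": 8, "y": 35, "roll": 5.6},
  {"x": 8, "y": 35, "roll": 5.6},
  {"x": 8, "y": 35, "roll": 5.6},
  {"x": 8, "y": 35, "roll": 5.6},
  {"x": 8, "y": 35, "roll": 5.6},
  {"x": 8, "y": 35, "roll": 5.6},
  {"x": 8, "y": 35, "roll": 5.6},
  {"x": 8, "y": 35, "roll": 5.6},
  {"x": 8, "y": 35, "roll": 5.6},
  {"x": 8, "y": 35, "roll": 5.6},
])

```text
schema error: expected keys hand, x, y, z, roll
```

Emit:
send_rows([
  {"x": -9, "y": 31, "roll": 5.6},
  {"x": -9, "y": 31, "roll": 5.6},
  {"x": -9, "y": 31, "roll": 5.6},
  {"x": -9, "y": 31, "roll": 5.6},
  {"x": -9, "y": 31, "roll": 5.6},
  {"x": -9, "y": 31, "roll": 5.6},
  {"x": -9, "y": 31, "roll": 5.6},
  {"x": -9, "y": 31, "roll": 5.6},
  {"x": -9, "y": 31, "roll": 5.6},
  {"x": -9, "y": 31, "roll": 5.6},
  {},
])

```text
schema error: expected keys hand, x, y, z, roll
```

All keys are required in each row.

Emit:
send_rows([
  {"x": 30, "y": 30, "z": 0, "roll": 5.6, "hand": 87},
  {"x": 30, "y": 30, "z": 0, "roll": 5.6, "hand": 87},
  {"x": 30, "y": 30, "z": 0, "roll": 5.6, "hand": 87},
  {"x": 30, "y": 30, "z": 0, "roll": 5.6, "hand": 87},
  {"x": 30, "y": 30, "z": 0, "roll": 5.6, "hand": 87},
  {"x": 30, "y": 30, "z": 0, "roll": 5.6, "hand": 87},
  {"x": 30, "y": 30, "z": 0, "roll": 5.6, "hand": 87},
  {"x": 30, "y": 30, "z": 0, "roll": 5.6, "hand": 87},
  {"x": 30, "y": 30, "z": 0, "roll": 5.6, "hand": 87},
  {"x": 30, "y": 30, "z": 0, "roll": 5.6, "hand": 87},
])

```text
time: 1.1
position: [0.4908, -0.3202, 0.292]
tool_rot: [-2.521, -1.874, 0.001]
ft_force: [-0.2, -0.5, -0.2]
grip_width: 1.0
grip_force: 0.0
```

Emit:
send_rows([
  {"x": 8, "y": 35, "z": 0, "roll": 5.6, "hand": 87},
  {"x": 8, "y": 35, "z": 0, "roll": 5.6, "hand": 87},
  {"x": 8, "y": 35, "z": 0, "roll": 5.6, "hand": 87},
  {"x": 8, "y": 35, "z": 0, "roll": 5.6, "hand": 87},
  {"x": 8, "y": 35, "z": 0, "roll": 5.6, "hand": 87},
  {"x": 8, "y": 35, "z": 0, "roll": 5.6, "hand": 87},
  {"x": 8, "y": 35, "z": 0, "roll": 5.6, "hand": 87},
  {"x": 8, "y": 35, "z": 0, "roll": 5.6, "hand": 87},
  {"x": 8, "y": 35, "z": 0, "roll": 5.6, "hand": 87},
  {"x": 8, "y": 35, "z": 0, "roll": 5.6, "hand": 87},
])

```text
time: 2.1
position: [0.57, 0.0297, 0.292]
tool_rot: [-1.347, -2.838, 0.001]
ft_force: [0.4, -0.2, -0.4]
grip_width: 0.998
grip_force: 0.0
```

Run:
```python
from h import *
c=get_calibration("wrist");s=get_state();print(s["time"],s["position"],s["tool_rot"],s["joint_positions"])
print(np.round(c["mtx"],1).tolist(),np.round(c["world_from_camera"],4).tolist())
cv2.imwrite("pics/w1.png",get_image("wrist"))
for P in([.536,.047,.07],[.584,.086,.067]):print(proj("wrist",P,c))
```

```text
2.1 [0.56998185 0.02969772 0.29200712] [-1.34684756e+00 -2.83806475e+00  6.35916530e-04] [ 0.56141641  0.22380644 -0.7584729   1.63181656  0.15737238  1.34908191
  0.46521492]
[[308.3, 0.0, 317.9], [0.0, 308.3, 205.0], [0.0, 0.0, 1.0]] [[0.775, 0.6088, 0.1692, 0.5222], [0.6319, -0.7467, -0.2078, 0.0863], [-0.0002, 0.268, -0.9634, 0.3839], [0.0, 0.0, 0.0, 1.0]]
[304.03744546 159.29579993]
[364.54127788 159.03324984]
```

View pics/w1.png

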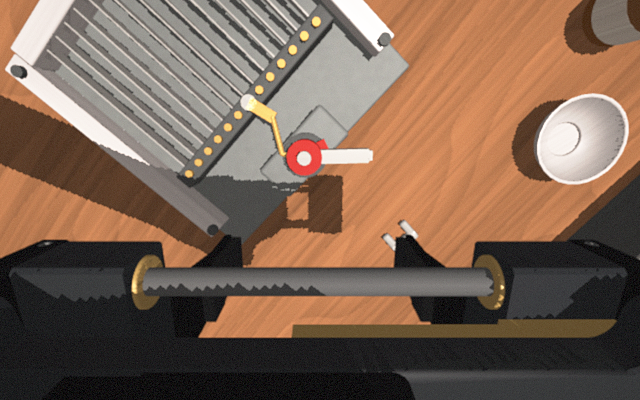

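The wrist view shows the hub cap centre at (303,158) and the stub end centre at about (372,156), close to the projections from the top view. I'll go on to the bar.

Emit:
send_rows([
  {"x": -10, "y": 27, "z": 0, "roll": 5.6, "hand": 87},
  {"x": -10, "y": 27, "z": 0, "roll": 5.6, "hand": 87},
  {"x": -10, "y": 27, "z": 0, "roll": 5.6, "hand": 87},
  {"x": -10, "y": 27, "z": 0, "roll": 5.6, "hand": 87},
  {"x": -10, "y": 27, "z": 0, "roll": 5.6, "hand": 87},
  {"x": -10, "y": 27, "z": 0, "roll": 5.6, "hand": 87},
  {"x": -10, "y": 27, "z": 0, "roll": 5.6, "hand": 87},
  {"x": -10, "y": 27, "z": 0, "roll": 5.6, "hand": 87},
  {"x": -10, "y": 27, "z": 0, "roll": 5.6, "hand": 87},
  {"x": 0, "y": 27, "z": 0, "roll": 5.6, "hand": 87},
])

```text
time: 3.15
position: [0.4787, 0.2994, 0.2922]
tool_rot: [0.144, -3.138, 0.002]
ft_force: [0.9, -1.1, -0.9]
grip_width: 0.998
grip_force: 0.0
```

Run:
```python
from h import *
c=dict(mtx=[[308.3,0,317.9],[0,308.3,205.],[0,0,1]],world_from_camera=[[0.775, 0.6088, 0.1692, 0.5222], [0.6319, -0.7467, -0.2078, 0.0863], [-0.0002, 0.268, -0.9634, 0.3839], [0,0,0,1]])
a=ray("",303,158,.07,c);b=ray("",373,156,.066,c);print(a,b,np.hypot(*(b-a)[:2]),np.arctan2(*(b-a)[1::-1]))
c=get_calibration("wrist");s=get_state();print(s["position"],s["tool_rot"],s["joint_positions"])
cv2.imwrite("pics/w2.png",get_image("wrist"))
np.save("w2.npy",[c["mtx"],np.array(c["world_from_camera"])[:3,:3]]);print(np.round(c["world_from_camera"],4).tolist())
```

```text
[0.53436961 0.04738288 0.07      ] [0.58885878 0.09382447 0.066     ] 0.07159532401343295 0.7058327494507395
[0.47867691 0.29942757 0.29222105] [ 1.44328997e-01 -3.13819212e+00  1.81885615e-03] [ 0.27499816  0.27684761 -1.0333062   1.64006248  0.24311558  1.36397676
  0.87055292]
[[-0.0912, 0.9594, 0.267, 0.4042], [0.9958, 0.0882, 0.0235, 0.2927], [-0.001, 0.2681, -0.9634, 0.3841], [0.0, 0.0, 0.0, 1.0]]
```

View pics/w2.png

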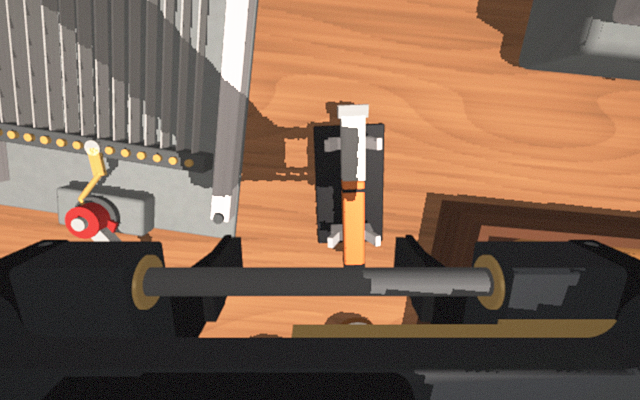

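Wrist view: bar mouth at about (354,107), bar axis near (354,260) at the far visible point, and the orange/steel edge at (354,190). It is nearly aligned with the image column.

Run:
```python
from h import *
c=dict(mtx=np.load("w2.npy")[0],world_from_camera=[[-0.0912, 0.9594, 0.267, 0.4042], [0.9958, 0.0882, 0.0235, 0.2927], [-0.001, 0.2681, -0.9634, 0.3841], [0,0,0,1]])
im=cv2.imread("pics/w2.png");h=cv2.cvtColor(im,cv2.COLOR_BGR2HSV)
for v in range(110,264,12):print(v,[tuple(im[v,u]//10) for u in range(334,376,3)])
m=ray("",354,106,.0615,c);e=ray("",354,190,.057,c);f=ray("",354.5,255,.057,c)
print(m,e,f,np.hypot(*(e-m)[:2]),np.arctan2(*(f-m)[1::-1]))
print(ray("",319,124,.008,c),ray("",382,124,.008,c))
```

```text
110 [(np.uint8(5), np.uint8(7), np.uint8(10)), (np.uint8(9), np.uint8(10), np.uint8(11)), (np.uint8(23), np.uint8(24), np.uint8(24)), (np.uint8(23), np.uint8(24), np.uint8(24)), (np.uint8(23), np.uint8(24), np.uint8(24)), (np.uint8(23), np.uint8(23), np.uint8(24)), (np.uint8(23), np.uint8(23), np.uint8(24)), (np.uint8(23), np.uint8(24), np.uint8(24)), (np.uint8(23), np.uint8(23), np.uint8(24)), (np.uint8(23), np.uint8(23), np.uint8(24)), (np.uint8(23), np.uint8(23), np.uint8(24)), (np.uint8(23), np.uint8(23), np.uint8(24)), (np.uint8(10), np.uint8(15), np.uint8(22)), (np.uint8(10), np.uint8(15), np.uint8(22))]
122 [(np.uint8(5), np.uint8(7), np.uint8(10)), (np.uint8(5), np.uint8(8), np.uint8(11)), (np.uint8(8), np.uint8(9), np.uint8(10)), (np.uint8(25), np.uint8(25), np.uint8(25)), (np.uint8(25), np.uint8(25), np.uint8(25)), (np.uint8(25), np.uint8(25), np.uint8(25)), (np.uint8(25), np.uint8(25), np.uint8(25)), (np.uint8(25), np.uint8(25), np.uint8(25)), (np.uint8(25), np.uint8(25), np.uint8(25)), (np.uint8(25), np.uint8(25), np.uint8(25)), (np.uint8(25), np.uint8(25), np.uint8(25)),
[... 6301 characters left out ...]
8(22)), (np.uint8(5), np.uint8(8), np.uint8(14)), (np.uint8(10), np.uint8(18), np.uint8(25)), (np.uint8(10), np.uint8(18), np.uint8(25)), (np.uint8(10), np.uint8(18), np.uint8(25)), (np.uint8(10), np.uint8(19), np.uint8(25)), (np.uint8(10), np.uint8(19), np.uint8(25)), (np.uint8(10), np.uint8(19), np.uint8(25)), (np.uint8(8), np.uint8(14), np.uint8(24)), (np.uint8(9), np.uint8(14), np.uint8(21)), (np.uint8(9), np.uint8(14), np.uint8(21)), (np.uint8(9), np.uint8(14), np.uint8(21))]
[0.38832132 0.32702441 0.0615    ] [0.47445141 0.33815571 0.057     ] [0.55062864 0.34813369 0.057     ] 0.08684641187092113 0.12933151240953794
[0.40954949 0.29407454 0.008     ] [0.40277008 0.36808614 0.008     ]
```

Emit:
send_rows([
  {"x": 4, "y": 20, "z": 0, "roll": 1.1, "hand": 87},
  {"x": 0, "y": 18, "z": -20, "roll": 0, "hand": 87},
  {"x": 0, "y": 0, "z": -30, "roll": 0, "hand": 87},
  {"x": 0, "y": 0, "z": -30, "roll": 0, "hand": 87},
  {"x": 0, "y": 0, "z": -30, "roll": 0, "hand": 87},
  {"x": 0, "y": 0, "z": -30, "roll": 0, "hand": 87},
  {"x": 0, "y": 0, "z": -25, "roll": 0, "hand": 87},
  {"x": 0, "y": 0, "z": -20, "roll": 0, "hand": 87},
  {"x": 0, "y": 0, "z": -11, "roll": 0, "hand": 87},
  {"x": 0, "y": 0, "z": 0, "roll": 0, "hand": 87},
])

```text
time: 4.2
position: [0.4834, 0.3354, 0.0946]
tool_rot: [0.166, -3.134, 0.002]
ft_force: [0.3, -0.4, 0.8]
grip_width: 1.003
grip_force: 0.0
```

Emit:
send_rows([
  {"x": 0, "y": 0, "z": 0, "roll": 0, "hand": 10},
  {"x": 0, "y": 0, "z": 0, "roll": 0, "hand": 10},
  {"x": 0, "y": 0, "z": 0, "roll": 0, "hand": 10},
  {"x": 0, "y": 0, "z": 0, "roll": 0, "hand": 10},
  {"x": 0, "y": 0, "z": 0, "roll": 0, "hand": 10},
  {"x": 0, "y": 0, "z": 0, "roll": 0, "hand": 10},
  {"x": 0, "y": 0, "z": 0, "roll": 0, "hand": 10},
  {"x": 0, "y": 0, "z": 0, "roll": 0, "hand": 10},
], force=40)

```text
time: 5.0
position: [0.4841, 0.3364, 0.0963]
tool_rot: [-0.167, 3.137, 0.0]
ft_force: [0.9, 0.0, -0.1]
grip_width: 0.357
grip_force: 0.0
```

Emit:
send_rows([
  {"x": 0, "y": 0, "z": 0, "roll": 0, "hand": 10},
  {"x": 0, "y": 0, "z": 0, "roll": 0, "hand": 10},
  {"x": 0, "y": 0, "z": 0, "roll": 0, "hand": 10},
  {"x": 0, "y": 0, "z": 0, "roll": 0, "hand": 10},
])

```text
time: 5.4
position: [0.484, 0.3366, 0.0963]
tool_rot: [-0.168, 3.137, 0.001]
ft_force: [-1.3, 2.2, -0.1]
grip_width: 0.27
grip_force: 39.9
```

Emit:
send_rows([
  {"x": 0, "y": 0, "z": 15, "roll": 0, "hand": 10},
  {"x": 0, "y": 0, "z": 25, "roll": 0, "hand": 10},
  {"x": 0, "y": 0, "z": 30, "roll": 0, "hand": 10},
  {"x": 0, "y": 0, "z": 25, "roll": 0, "hand": 10},
  {"x": 20, "y": -18, "z": 0, "roll": 3.4, "hand": 10},
  {"x": 20, "y": -18, "z": 0, "roll": 3.4, "hand": 10},
  {"x": 20, "y": -18, "z": 0, "roll": 3.4, "hand": 10},
  {"x": 20, "y": -18, "z": 0, "roll": 3.4, "hand": 10},
  {"x": 20, "y": -18, "z": 0, "roll": 3.4, "hand": 10},
  {"x": 20, "y": -18, "z": 0, "roll": 3.4, "hand": 10},
])

```text
time: 6.4
position: [0.6047, 0.227, 0.1919]
tool_rot: [0.723, -3.057, 0.001]
ft_force: [-0.3, 0.7, -2.8]
grip_width: 0.268
grip_force: 39.9
```

Emit:
send_rows([
  {"x": 20, "y": -18, "z": 0, "roll": 3.4, "hand": 10},
  {"x": 20, "y": -16, "z": 0, "roll": 3.4, "hand": 10},
  {"x": 20, "y": -14, "z": -10, "roll": 3.4, "hand": 10},
  {"x": 12, "y": -14, "z": -20, "roll": 3.4, "hand": 10},
  {"x": 0, "y": 0, "z": -20, "roll": 0, "hand": 10},
  {"x": 0, "y": 0, "z": 0, "roll": 0, "hand": 10},
  {"x": 0, "y": 0, "z": 0, "roll": 0, "hand": 10},
])

```text
time: 7.1
position: [0.6745, 0.1679, 0.1411]
tool_rot: [1.078, -2.949, -0.002]
ft_force: [-0.6, 0.5, -2.3]
grip_width: 0.27
grip_force: 39.9
```

Run:
```python
from h import *
c=get_calibration("wrist");s=get_state();print(s["time"],s["position"],s["tool_rot"],2*np.arctan2(s["tool_rot"][1],s["tool_rot"][0]),s["joint_positions"],s["ft_force"])
im=get_image("wrist");cv2.imwrite("pics/w3.png",im);print(np.round(c["world_from_camera"],4).tolist())
cv2.imwrite("pics/w3c.png",cv2.resize(im[40:260,200:480],None,fx=2.7,fy=2.7,interpolation=cv2.INTER_CUBIC))
```

```text
7.1 [0.67454525 0.16793878 0.1411325 ] [ 1.07845920e+00 -2.94892210e+00 -2.24514771e-03] -2.440384846759461 [ 0.35419187  0.71777625 -0.94464686  1.46566658  0.59178642  1.26278069
  1.61849361] [-0.62579167  0.54569862 -2.27664053]
[[-0.6447, 0.7369, 0.2032, 0.6173], [0.7644, 0.6209, 0.1737, 0.1205], [0.0018, 0.2673, -0.9636, 0.2331], [0.0, 0.0, 0.0, 1.0]]
```

View pics/w3c.png

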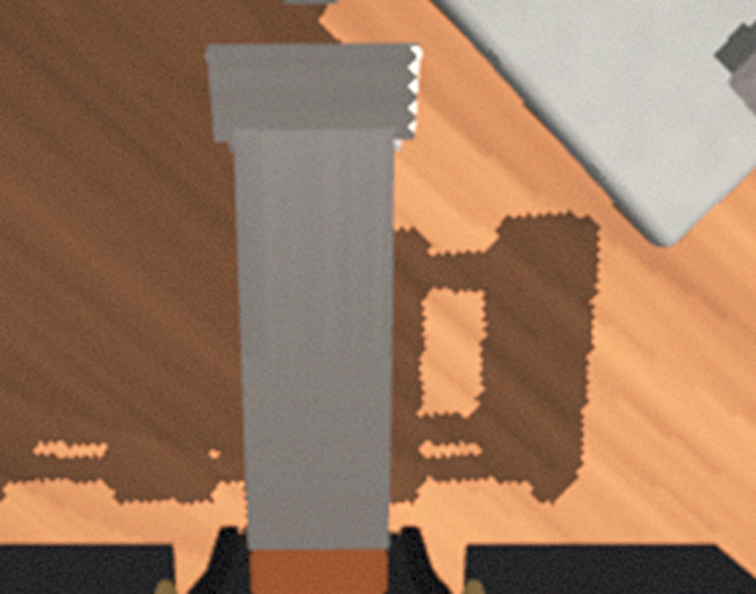

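The bar is centred in the grip: its mouth is at crop (313,45), i.e. image (316,57). The stub is just above the crop, so I'll view the top part of the frame.

Run:
```python
import cv2
im=cv2.imread("pics/w3.png");cv2.imwrite("pics/w3t.png",cv2.resize(im[0:100,220:420],None,fx=4,fy=4,interpolation=cv2.INTER_CUBIC))
```

```text
(no output)
```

View pics/w3t.png

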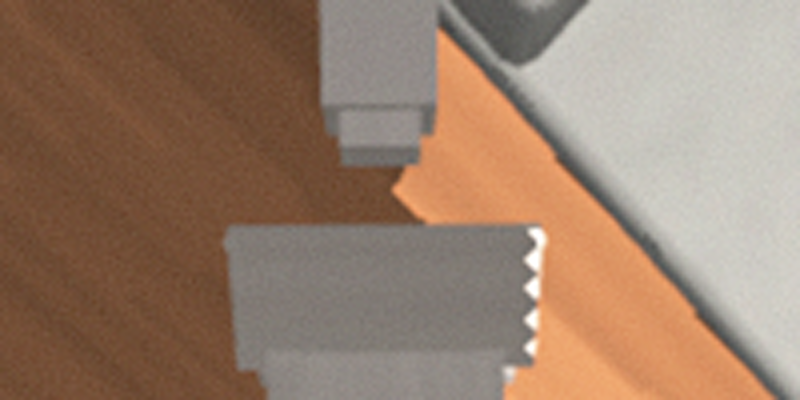

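Stub end is at image (315,36.5), its full-section end at (314.5,26.5), and the bar mouth's top edge at (316.5,57). The bar and stub are nearly collinear.

Run:
```python
from h import *
c=dict(mtx=[[308.3,0,317.9],[0,308.3,205.],[0,0,1]],world_from_camera=[[-0.6447, 0.7369, 0.2032, 0.6173], [0.7644, 0.6209, 0.1737, 0.1205], [0.0018, 0.2673, -0.9636, 0.2331],[0,0,0,1]])
yaw=np.pi-2.4404;d=np.array([np.cos(yaw),np.sin(yaw)]);n=np.array([-d[1],d[0]]);T=np.array([.6745,.1679])
print("yaw",yaw)
for k,u,v,z in[("tip",315,36.5,.065),("step",314.5,26.5,.067),("near",314.6,3,.067),("mouth",316.5,57,.1065),("barin",317.8,243,.102)]:
    p=ray("",u,v,z,c)[:2];print(k,p,"along",(p-T)@d*1e3,"perp",(p-T)@n*1e3)
for h in([.5344,.0474],[.536,.047]):print("hub",(np.array(h)-T)@d*1e3,(np.array(h)-T)@n*1e3)
```

```text
yaw 0.7011926535897932
tip [0.58799064 0.09431792] along -113.56945512846539 perp -0.4123676031536263
step [0.58516934 0.09165486] along -117.44315495210667 perp -0.6270412958357657
near [0.57752073 0.08530384] along -127.38448543603964 perp -0.5453423092478024
mouth [0.60018435 0.10567852] along -96.92351396336186 perp 0.4014410471032911
barin [0.65874876 0.15571464] along -19.89623991238646 perp 0.8510818280290956
hub -184.7847666121376 -1.6882026234564673
hub -183.82030107644428 -3.026039022445524
```

Emit:
send_rows([
  {"x": 0.7, "y": -0.8, "z": -15, "roll": 0, "hand": 10},
  {"x": 0, "y": 0, "z": -15, "roll": 0, "hand": 10},
  {"x": 0, "y": 0, "z": 0, "roll": 0, "hand": 10},
  {"x": -5.4, "y": -4.5, "z": 0, "roll": 0, "hand": 10},
  {"x": -5.4, "y": -4.5, "z": 0, "roll": 0, "hand": 10},
  {"x": -5.4, "y": -4.5, "z": 0, "roll": 0, "hand": 10},
  {"x": -3.8, "y": -3.2, "z": 0, "roll": 0, "hand": 10},
  {"x": -3.8, "y": -3.2, "z": 0, "roll": 0, "hand": 10},
  {"x": 0, "y": 0, "z": 0, "roll": 0, "hand": 10},
])

```text
time: 8.05
position: [0.6527, 0.1454, 0.1117]
tool_rot: [-1.076, 2.951, 0.0]
ft_force: [-0.1, 0.3, -2.3]
grip_width: 0.268
grip_force: 39.9
```

Emit:
send_rows([
  {"x": 0, "y": 0, "z": 0, "roll": 0, "hand": 10},
  {"x": 0, "y": 0, "z": 0, "roll": 0, "hand": 10},
])

```text
time: 8.25
position: [0.6531, 0.1457, 0.1113]
tool_rot: [-1.077, 2.951, -0.0]
ft_force: [0.4, 0.3, -3.4]
grip_width: 0.27
grip_force: 39.9
```

Run:
```python
from h import *
c=get_calibration("wrist");s=get_state();print(s["time"],s["position"],s["tool_rot"],s["ft_force"],s["torque"])
im=get_image("wrist");print(np.round(c["world_from_camera"],4).tolist())
cv2.imwrite("pics/w4.png",cv2.resize(im[0:200,220:420],None,fx=3,fy=3,interpolation=cv2.INTER_CUBIC))
```

```text
8.25 [0.65305285 0.14572237 0.11131646] [-1.07741199e+00  2.95101441e+00 -1.78943434e-05] [ 0.39673684  0.26942729 -3.37222465] [ 0.18660806 -0.06637976 -0.02749317]
[[-0.6439, 0.737, 0.2053, 0.5955], [0.7651, 0.6203, 0.1727, 0.0984], [-0.0001, 0.2683, -0.9633, 0.2032], [0.0, 0.0, 0.0, 1.0]]
```

View pics/w4.png

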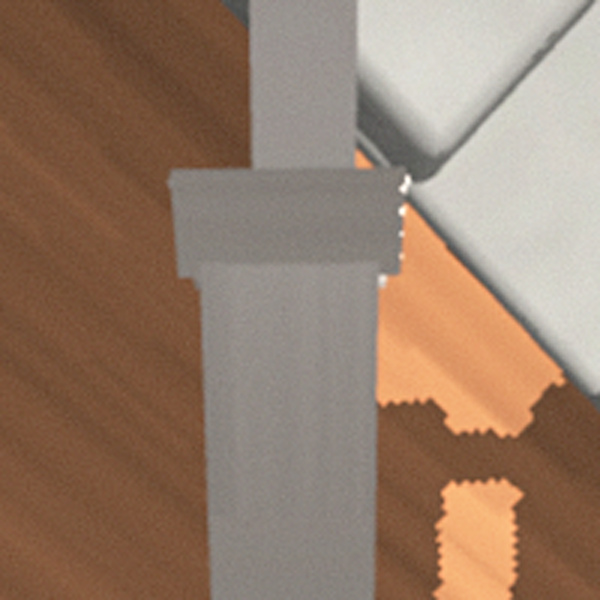

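The stub centre is 5 px to the right of the socket mouth (crop 304 against 289), about 2 mm. I'll correct that and continue.

Emit:
send_rows([
  {"x": -1.3, "y": 1.5, "z": 0, "roll": 0, "hand": 10},
  {"x": 0, "y": 0, "z": 0, "roll": 0, "hand": 10},
  {"x": -3.8, "y": -3.2, "z": 0, "roll": 0, "hand": 10},
  {"x": -3.8, "y": -3.2, "z": 0, "roll": 0, "hand": 10},
  {"x": -3.8, "y": -3.2, "z": 0, "roll": 0, "hand": 10},
  {"x": -2.3, "y": -1.9, "z": 0, "roll": 0, "hand": 10},
  {"x": 0, "y": 0, "z": 0, "roll": 0, "hand": 10},
])

```text
time: 9.0
position: [0.6377, 0.1349, 0.1113]
tool_rot: [1.076, -2.951, 0.001]
ft_force: [1.3, -0.3, -2.7]
grip_width: 0.272
grip_force: 39.9
```

Emit:
send_rows([
  {"x": -2.3, "y": -1.9, "z": 0, "roll": 0, "hand": 10},
  {"x": -2.3, "y": -1.9, "z": 0, "roll": 0, "hand": 10},
  {"x": -1.5, "y": -1.3, "z": 0, "roll": 0, "hand": 10},
  {"x": -0.8, "y": -0.6, "z": 0, "roll": 0, "hand": 10},
  {"x": -0.8, "y": -0.6, "z": 0, "roll": 0, "hand": 10},
  {"x": 0, "y": 0, "z": 0, "roll": 0, "hand": 10},
])

```text
time: 9.6
position: [0.6302, 0.1294, 0.1113]
tool_rot: [1.077, -2.951, -0.0]
ft_force: [-0.1, -0.7, -2.4]
grip_width: 0.269
grip_force: 39.9
```

Advanced 59 mm along so far with no contact.

Emit:
send_rows([
  {"x": -0.8, "y": -0.6, "z": 0, "roll": 0, "hand": 10},
  {"x": -0.8, "y": -0.6, "z": 0, "roll": 0, "hand": 10},
  {"x": 0, "y": 0, "z": 0, "roll": 0, "hand": 10},
])

```text
time: 9.9
position: [0.6286, 0.1281, 0.1113]
tool_rot: [1.077, -2.951, -0.0]
ft_force: [0.7, -0.2, -2.7]
grip_width: 0.274
grip_force: 39.9
```

Emit:
send_rows([
  {"x": -0.8, "y": -0.6, "z": 0, "roll": 0, "hand": 10},
  {"x": 0, "y": 0, "z": 0, "roll": 0, "hand": 10},
])

```text
time: 10.1
position: [0.6281, 0.1278, 0.1114]
tool_rot: [-1.077, 2.95, 0.0]
ft_force: [0.5, 0.6, -2.7]
grip_width: 0.276
grip_force: 39.9
```

Emit:
send_rows([
  {"x": -0.8, "y": -0.6, "z": 0, "roll": 0, "hand": 10},
  {"x": 0, "y": 0, "z": 0, "roll": 0, "hand": 10},
])

```text
time: 10.3
position: [0.6279, 0.1277, 0.1117]
tool_rot: [-1.077, 2.948, 0.001]
ft_force: [5.0, 2.5, -4.3]
grip_width: 0.269
grip_force: 39.9
```

Emit:
send_rows([
  {"x": -0.8, "y": -0.6, "z": 0, "roll": 0, "hand": 10},
  {"x": 0, "y": 0, "z": 0, "roll": 0, "hand": 10},
])

```text
time: 10.5
position: [0.6278, 0.1276, 0.112]
tool_rot: [-1.076, 2.946, 0.002]
ft_force: [5.7, 3.7, -5.6]
grip_width: 0.275
grip_force: 39.9
```

Seated: contact at about 7 N axial, which agrees with the expected geometry. Next I'll compute the arc waypoints about the pivot.

Run:
```python
import numpy as np
th=np.degrees(.709);r=122.
print([ (round(r*(np.cos(np.radians(t-4))-np.cos(np.radians(t))),1),round(r*(np.sin(np.radians(t-4))-np.sin(np.radians(t))),1)) for t in th-4*np.arange(13)])
t0=th-52
print([ (round(r*(np.cos(np.radians(t-2))-np.cos(np.radians(t))),1),round(r*(np.sin(np.radians(t-2))-np.sin(np.radians(t))),1)) for t in t0-2*np.arange(18)])
```

```text
[(np.float64(5.3), np.float64(-6.7)), (np.float64(4.8), np.float64(-7.0)), (np.float64(4.3), np.float64(-7.3)), (np.float64(3.8), np.float64(-7.6)), (np.float64(3.3), np.float64(-7.9)), (np.float64(2.7), np.float64(-8.1)), (np.float64(2.1), np.float64(-8.2)), (np.float64(1.6), np.float64(-8.4)), (np.float64(1.0), np.float64(-8.5)), (np.float64(0.4), np.float64(-8.5)), (np.float64(-0.2), np.float64(-8.5)), (np.float64(-0.8), np.float64(-8.5)), (np.float64(-1.4), np.float64(-8.4))]
[(np.float64(-0.9), np.float64(-4.2)), (np.float64(-1.1), np.float64(-4.1)), (np.float64(-1.2), np.float64(-4.1)), (np.float64(-1.3), np.float64(-4.0)), (np.float64(-1.5), np.float64(-4.0)), (np.float64(-1.6), np.float64(-3.9)), (np.float64(-1.8), np.float64(-3.9)), (np.float64(-1.9), np.float64(-3.8)), (np.float64(-2.0), np.float64(-3.7)), (np.float64(-2.2), np.float64(-3.7)), (np.float64(-2.3), np.float64(-3.6)), (np.float64(-2.4), np.float64(-3.5)), (np.float64(-2.5), np.float64(-3.4)), (np.float64(-2.6), np.float64(-3.3)), (np.float64(-2.8), np.float64(-3.2)), (np.float64(-2.9), np.float64(-3.1)), (np.float64(-3.0), np.float64(-3.0)), (np.float64(-3.1), np.float64(-2.9))]
```

Emit:
send_rows([
  {"x": 0.7, "y": 0.5, "z": 0, "roll": 0, "hand": 10},
  {"x": 5.3, "y": -6.7, "z": 0, "roll": -4, "hand": 10},
  {"x": 4.8, "y": -7.0, "z": 0, "roll": -4, "hand": 10},
  {"x": 4.3, "y": -7.3, "z": 0, "roll": -4, "hand": 10},
  {"x": 0, "y": 0, "z": 0, "roll": 0, "hand": 10},
  {"x": 0, "y": 0, "z": 0, "roll": 0, "hand": 10},
], force=50)

```text
time: 11.1
position: [0.6411, 0.1088, 0.1118]
tool_rot: [-0.764, 3.046, 0.007]
ft_force: [2.1, 5.8, -3.5]
grip_width: 0.271
grip_force: 49.9
```

Emit:
send_rows([
  {"x": 3.8, "y": -7.6, "z": 0, "roll": -4, "hand": 10},
  {"x": 3.3, "y": -7.9, "z": 0, "roll": -4, "hand": 10},
  {"x": 2.7, "y": -8.1, "z": 0, "roll": -4, "hand": 10},
  {"x": 2.1, "y": -8.2, "z": 0, "roll": -4, "hand": 10},
  {"x": 1.6, "y": -8.4, "z": 0, "roll": -4, "hand": 10},
  {"x": 1.0, "y": -8.5, "z": 0, "roll": -4, "hand": 10},
  {"x": 0, "y": 0, "z": 0, "roll": 0, "hand": 10},
])

```text
time: 11.8
position: [0.6559, 0.062, 0.1121]
tool_rot: [-0.111, 3.138, 0.013]
ft_force: [2.4, 10.7, -3.1]
grip_width: 0.272
grip_force: 50.0
```

```bash
cat > p.py <<'E'
from h import *
s=get_state();p=s["position"];r=s["tool_rot"];v=p[:2]-[.5345,.048];th=np.arctan2(v[1],v[0]);y=(2*np.arctan2(r[1],r[0])-np.pi+np.pi)%(2*np.pi)-np.pi
f=s["ft_force"];y=y-np.pi if y>np.pi/2 else y+np.pi if y<-np.pi/2 else y
print(s["time"],p,"r",np.hypot(*v),"th",th,"yaw",y,"j7",s["joint_positions"][6],"Fradial",f[0]*np.cos(th)+f[1]*np.sin(th),"Ftan_ccw",-f[0]*np.sin(th)+f[1]*np.cos(th),"tz",s["torque"][2])
E
python3 p.py
```

```text
11.8 [0.65593707 0.06201525 0.11206365] r 0.1222431589770209 th 0.11490328671989822 yaw 0.07071061030791315 j7 1.1799870869011573 Fradial 3.611110539974449 Ftan_ccw 10.333621520115727 tz -0.4736332816643064
```

Emit:
send_rows([
  {"x": 0.4, "y": -8.5, "z": 0, "roll": -4, "hand": 10},
  {"x": -0.2, "y": -8.5, "z": 0, "roll": -4, "hand": 10},
  {"x": -0.8, "y": -8.5, "z": 0, "roll": -4, "hand": 10},
  {"x": -1.4, "y": -8.4, "z": 0, "roll": -4, "hand": 10},
  {"x": -0.9, "y": -4.2, "z": 0, "roll": -2, "hand": 10},
  {"x": -1.1, "y": -4.1, "z": 0, "roll": -2, "hand": 10},
  {"x": 0, "y": 0, "z": 0, "roll": 0, "hand": 10},
])

```text
time: 12.5
position: [0.653, 0.0193, 0.1123]
tool_rot: [0.434, 3.108, 0.012]
ft_force: [5.8, 8.7, -2.5]
grip_width: 0.27
grip_force: 50.0
```

```bash
python3 p.py
```

```text
12.5 [0.65300873 0.01928301 0.11229003] r 0.12193844884007378 th -0.23773707528110463 yaw -0.2775032523665404 j7 0.9289612970967365 Fradial 3.5696488526245025 Ftan_ccw 9.770069131562824 tz -0.45910422272271245
```

Emit:
send_rows([
  {"x": -1.2, "y": -4.1, "z": 0, "roll": -2, "hand": 10},
  {"x": -1.3, "y": -4.0, "z": 0, "roll": -2, "hand": 10},
  {"x": -1.5, "y": -4.0, "z": 0, "roll": -2, "hand": 10},
  {"x": -1.6, "y": -3.9, "z": 0, "roll": -2, "hand": 10},
  {"x": 0, "y": 0, "z": 0, "roll": 0, "hand": 10},
])

```text
time: 13.0
position: [0.6473, 0.0013, 0.1122]
tool_rot: [0.651, 3.071, 0.007]
ft_force: [4.0, 5.6, -3.3]
grip_width: 0.269
grip_force: 50.0
```

```bash
python3 p.py
```

```text
13.0 [0.6473125  0.00125882 0.11215692] r 0.12211223586276371 th -0.39279526362796646 yaw -0.41778813849119034 j7 0.8277740989770237 Fradial 1.557812504076447 Ftan_ccw 6.710861466573401 tz -0.36258625539613554
```

Emit:
send_rows([
  {"x": -0.85, "y": -1.95, "z": 0, "roll": -1, "hand": 10},
  {"x": -0.85, "y": -1.95, "z": 0, "roll": -1, "hand": 10},
  {"x": -0.9, "y": -1.9, "z": 0, "roll": -1, "hand": 10},
  {"x": -0.9, "y": -1.9, "z": 0, "roll": -1, "hand": 10},
  {"x": -0.95, "y": -1.9, "z": 0, "roll": -1, "hand": 10},
  {"x": -0.95, "y": -1.9, "z": 0, "roll": -1, "hand": 10},
])

```text
time: 13.6
position: [0.6409, -0.0124, 0.1116]
tool_rot: [0.812, 3.035, 0.0]
ft_force: [1.6, 0.9, -1.3]
grip_width: 0.27
grip_force: 49.9
```

```bash
python3 p.py
```

```text
13.6 [ 0.64088293 -0.01240921  0.11161614] r 0.12233805587405003 th -0.5164419165825873 yaw -0.5227611458262587 j7 0.7518939148866947 Fradial 0.9439440892210423 Ftan_ccw 1.5809562091104867 tz -0.10444950370786195
```

At the dead point now. I'll cross it slowly.

Emit:
send_rows([
  {"x": -0.5, "y": -0.9, "z": 0, "roll": -0.5, "hand": 10},
  {"x": -0.5, "y": -0.9, "z": 0, "roll": -0.5, "hand": 10},
  {"x": -0.5, "y": -0.9, "z": 0, "roll": -0.5, "hand": 10},
  {"x": -0.5, "y": -0.9, "z": 0, "roll": -0.5, "hand": 10},
  {"x": -0.5, "y": -0.9, "z": 0, "roll": -0.5, "hand": 10},
  {"x": -0.5, "y": -0.9, "z": 0, "roll": -0.5, "hand": 10},
  {"x": -0.5, "y": -0.9, "z": 0, "roll": -0.5, "hand": 10},
  {"x": -0.5, "y": -0.9, "z": 0, "roll": -0.5, "hand": 10},
])

```text
time: 14.4
position: [0.636, -0.0203, 0.1108]
tool_rot: [-0.916, -3.003, 0.002]
ft_force: [-3.2, -1.3, -2.5]
grip_width: 0.269
grip_force: 49.9
```

```bash
python3 p.py
```

```text
14.4 [ 0.63602853 -0.02029346  0.110786  ] r 0.12236028558164641 th -0.5921354901128054 yaw -0.5923815686463954 j7 0.7009955176591272 Fradial -1.9624979656075847 Ftan_ccw -2.902771531684058 tz 0.11639208356589348
```

Emit:
send_rows([
  {"x": -1.2, "y": -1.75, "z": 0, "roll": -1, "hand": 10},
  {"x": -1.2, "y": -1.75, "z": 0, "roll": -1, "hand": 10},
  {"x": -1.2, "y": -1.7, "z": 0, "roll": -1, "hand": 10},
  {"x": 0, "y": 0, "z": 0, "roll": 0, "hand": 10},
])

```text
time: 14.8
position: [0.6327, -0.0255, 0.1111]
tool_rot: [-0.995, -2.979, 0.001]
ft_force: [-3.1, -1.6, -3.8]
grip_width: 0.276
grip_force: 50.0
```

```bash
python3 p.py
```

```text
14.8 [ 0.63273809 -0.02550814  0.11105407] r 0.12269543128677335 th -0.6423898654548198 yaw -0.6449701698533072 j7 0.6623095964496047 Fradial -1.543092227489712 Ftan_ccw -3.1873636987329617 tz 0.18543906962524465
```

Emit:
send_rows([
  {"x": -1.25, "y": -1.7, "z": 0, "roll": -1, "hand": 10},
  {"x": -1.25, "y": -1.7, "z": 0, "roll": -1, "hand": 10},
  {"x": 0, "y": 0, "z": 0, "roll": 0, "hand": 10},
])

```text
time: 15.1
position: [0.6316, -0.0281, 0.1119]
tool_rot: [1.047, 2.96, 0.002]
ft_force: [-0.4, -0.1, -2.8]
grip_width: 0.269
grip_force: 49.9
```

```bash
python3 p.py
```

```text
15.1 [ 0.63163451 -0.0281496   0.11190642] r 0.12342558645805102 th -0.6648837998600047 yaw -0.6798371182027947 j7 0.6362598463625635 Fradial -0.27099710521620596 Ftan_ccw -0.3638406090133682 tz 0.0040825185569575
```

Emit:
send_rows([
  {"x": -0.6, "y": -0.8, "z": 0, "roll": 0, "hand": 10},
  {"x": -0.6, "y": -0.8, "z": 0, "roll": 0, "hand": 10},
  {"x": 0, "y": 0, "z": 0, "roll": 0, "hand": 10},
])

```text
time: 15.4
position: [0.63, -0.0296, 0.1116]
tool_rot: [1.046, 2.962, 0.002]
ft_force: [0.7, -0.2, -1.6]
grip_width: 0.269
grip_force: 49.9
```

```bash
python3 p.py
```

```text
15.4 [ 0.62997041 -0.02960947  0.1115613 ] r 0.12303588430378613 th -0.6825673565075826 yaw -0.6788707627308348 j7 0.6398222375903081 Fradial 0.6781179780416036 Ftan_ccw 0.25119891911627645 tz -0.026198723523550172
```

Emit:
send_rows([
  {"x": -0.6, "y": -0.8, "z": 0, "roll": -0.5, "hand": 10},
  {"x": -0.6, "y": -0.8, "z": 0, "roll": -0.5, "hand": 10},
  {"x": -0.6, "y": -0.8, "z": 0, "roll": -0.5, "hand": 10},
  {"x": 0, "y": 0, "z": 0, "roll": 0, "hand": 10},
])

```text
time: 15.8
position: [0.6283, -0.0313, 0.1116]
tool_rot: [1.084, 2.947, 0.003]
ft_force: [1.8, 2.9, -2.3]
grip_width: 0.273
grip_force: 49.9
```

```bash
python3 p.py
```

```text
15.8 [ 0.6282644  -0.03131122  0.11159413] r 0.12280892657462458 th -0.7020835557783892 yaw -0.7050628613345267 j7 0.6198380262218361 Fradial -0.4656054905150062 Ftan_ccw 3.3965648228741854 tz -0.27287239918902745
```

Emit:
send_rows([
  {"x": -0.6, "y": -0.8, "z": 0, "roll": -0.3, "hand": 10},
  {"x": -0.6, "y": -0.8, "z": 0, "roll": -0.3, "hand": 10},
  {"x": 0, "y": 0, "z": 0, "roll": 0, "hand": 10},
])

```text
time: 16.1
position: [0.6275, -0.032, 0.1117]
tool_rot: [1.099, 2.941, 0.006]
ft_force: [3.6, 4.8, -3.2]
grip_width: 0.269
grip_force: 50.0
```

```bash
python3 p.py
```

```text
16.1 [ 0.62754394 -0.03200411  0.11170694] r 0.12271036464205153 th -0.7101864907915756 yaw -0.715251515086988 j7 0.6130215319831568 Fradial -0.3675917533106805 Ftan_ccw 5.953307148518315 tz -0.3786984311456041
```

Emit:
send_rows([
  {"x": -0.6, "y": -0.8, "z": 0, "roll": -0.2, "hand": 10},
  {"x": -0.6, "y": -0.8, "z": 0, "roll": -0.2, "hand": 10},
  {"x": -0.6, "y": -0.8, "z": 0, "roll": -0.2, "hand": 10},
  {"x": 0, "y": 0, "z": 0, "roll": 0, "hand": 10},
])

```text
time: 16.5
position: [0.6267, -0.0328, 0.112]
tool_rot: [1.113, 2.934, 0.011]
ft_force: [7.0, 7.7, -5.6]
grip_width: 0.271
grip_force: 50.1
```

```bash
python3 p.py
```

```text
16.5 [ 0.62671215 -0.03275749  0.11196878] r 0.12257590598078874 th -0.7192712433113749 yaw -0.7252743780288635 j7 0.6075231472738618 Fradial 0.1361238669533158 Ftan_ccw 10.420497908048532 tz -0.61589920297804
```

Emit:
send_rows([
  {"x": -0.6, "y": -0.8, "z": 0, "roll": 0, "hand": 10},
  {"x": -0.3, "y": -0.4, "z": 0, "roll": 0, "hand": 10},
  {"x": 0, "y": 0, "z": 0, "roll": 0, "hand": 10},
  {"x": 0, "y": 0, "z": 0, "roll": 0, "hand": 10},
  {"x": 0, "y": 0, "z": 0, "roll": 0, "hand": 10},
  {"x": 0, "y": 0, "z": 0, "roll": 0, "hand": 10},
])

```text
time: 17.1
position: [0.6265, -0.033, 0.1121]
tool_rot: [1.112, 2.933, 0.014]
ft_force: [7.7, 8.8, -5.8]
grip_width: 0.268
grip_force: 50.1
```

```bash
python3 p.py
```

```text
17.1 [ 0.62649418 -0.03297385  0.11211934] r 0.12255485974548176 th -0.7217710328873852 yaw -0.7248317820210488 j7 0.6095791260266541 Fradial -0.09143810746675296 Ftan_ccw 11.708708245612556 tz -0.7584920489871095
```

Emit:
send_rows([
  {"x": -0.6, "y": -0.8, "z": 0, "roll": 0, "hand": 10},
  {"x": 0, "y": 0, "z": 0, "roll": 0, "hand": 10},
  {"x": 0, "y": 0, "z": 0, "roll": 0, "hand": 10},
  {"x": 0, "y": 0, "z": 0, "roll": 0, "hand": 10},
  {"x": 0, "y": 0, "z": 0, "roll": 0, "hand": 10},
])

```text
time: 17.6
position: [0.6262, -0.0334, 0.1123]
tool_rot: [1.112, 2.933, 0.015]
ft_force: [9.4, 10.5, -6.0]
grip_width: 0.27
grip_force: 50.3
```

```bash
python3 p.py
```

```text
17.6 [ 0.62621327 -0.03339143  0.11225799] r 0.1226209128976281 th -0.7258409550418762 yaw -0.7248477529927153 j7 0.6109224223905413 Fradial 0.0583713469981646 Ftan_ccw 14.139774713907418 tz -0.8067105764866467
```

Held firmly at about 14 N. Now I'll relax and centre in the play.

Emit:
send_rows([
  {"x": 1.2, "y": 1.6, "z": 0, "roll": 0.5, "hand": 10},
  {"x": 1.2, "y": 1.6, "z": 0, "roll": 0.5, "hand": 10},
  {"x": 1.2, "y": 1.6, "z": 0, "roll": 0.5, "hand": 10},
  {"x": 1.2, "y": 1.6, "z": 0, "roll": 0.5, "hand": 10},
  {"x": 1.2, "y": 1.6, "z": 0, "roll": 0.4, "hand": 10},
  {"x": 0, "y": 0, "z": 0, "roll": 0, "hand": 10},
])

```text
time: 18.2
position: [0.6292, -0.0306, 0.1113]
tool_rot: [-1.054, -2.959, 0.001]
ft_force: [2.2, 1.1, -1.6]
grip_width: 0.27
grip_force: 50.0
```

```bash
python3 p.py
```

```text
18.2 [ 0.62919692 -0.03055586  0.11129754] r 0.12303872955874445 th -0.6925015468620073 yaw -0.6840923709908289 j7 0.6358317294285388 Fradial 1.0343443512982127 Ftan_ccw 2.2592725784402328 tz -0.21070389655406593
```

Emit:
send_rows([
  {"x": 0.7, "y": 0.9, "z": 0, "roll": 0, "hand": 10},
  {"x": 1.6, "y": -1.3, "z": 0, "roll": 0, "hand": 10},
  {"x": 2.3, "y": -1.9, "z": 0, "roll": 0, "hand": 10},
  {"x": 3.1, "y": -2.5, "z": 0, "roll": 0, "hand": 10},
  {"x": 3.1, "y": -2.5, "z": 0, "roll": 0, "hand": 10},
  {"x": 0, "y": 0, "z": 0, "roll": 0, "hand": 10},
])

```text
time: 18.8
position: [0.6405, -0.0388, 0.1112]
tool_rot: [1.055, 2.959, -0.001]
ft_force: [-0.6, -0.2, -1.7]
grip_width: 0.27
grip_force: 50.0
```

```bash
python3 p.py
```

```text
18.8 [ 0.64051168 -0.03875386  0.11116564] r 0.13698433164865056 th -0.6858257387827235 yaw -0.6852845899782674 j7 0.6456109740578632 Fradial -0.3850334847890118 Ftan_ccw -0.5445495482856932 tz -0.035872166259015945
```

Emit:
send_rows([
  {"x": 3.9, "y": -3.2, "z": 0, "roll": 0, "hand": 10},
  {"x": 3.9, "y": -3.2, "z": 0, "roll": 0, "hand": 10},
  {"x": 3.9, "y": -3.2, "z": 0, "roll": 0, "hand": 10},
  {"x": 3.9, "y": -3.2, "z": 0, "roll": 0, "hand": 10},
  {"x": 5.4, "y": -4.4, "z": 0, "roll": 0, "hand": 10},
  {"x": 6.2, "y": -5.0, "z": 0, "roll": 0, "hand": 10},
  {"x": 6.2, "y": -5.0, "z": 0, "roll": 0, "hand": 10},
  {"x": 6.2, "y": -5.0, "z": 0, "roll": 0, "hand": 10},
  {"x": 0, "y": 0, "z": 0, "roll": 0, "hand": 10},
])

```text
time: 19.7
position: [0.6806, -0.0713, 0.1111]
tool_rot: [1.056, 2.958, -0.0]
ft_force: [-0.1, 0.4, -2.4]
grip_width: 0.27
grip_force: 50.0
```

```bash
python3 p.py
python3 - <<'E'
from h import *
im=get_image("wrist");cv2.imwrite("pics/w5.png",im[:260])
E
```

```text
19.7 [ 0.68056036 -0.07130911  0.11113949] r 0.18859557566109297 th -0.6849300032466344 yaw -0.6857477131964247 j7 0.6909565916114928 Fradial -0.3182686125211479 Ftan_ccw 0.23152936746204092 tz 0.007779841180661342
```

View pics/w5.png

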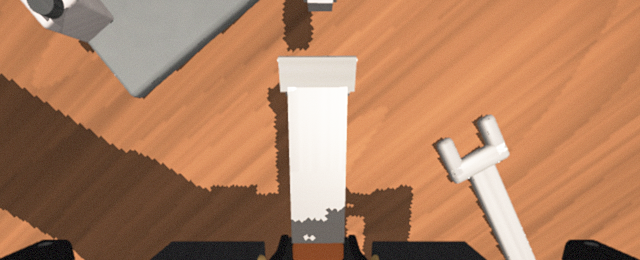

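Bar is clear of the stub. The stub tip is at (320,5), the mouth at (317,60), and the bar is still centred. I'll lift and return to the rest.

Emit:
send_rows([
  {"x": 4, "y": -3, "z": 25, "roll": 0, "hand": 10},
  {"x": 0, "y": 0, "z": 30, "roll": 0, "hand": 10},
  {"x": 0, "y": 0, "z": 30, "roll": 0, "hand": 10},
  {"x": -14, "y": 27, "z": 0, "roll": 3, "hand": 10},
  {"x": -14, "y": 27, "z": 0, "roll": 3, "hand": 10},
  {"x": -14, "y": 27, "z": 0, "roll": 3, "hand": 10},
  {"x": -14, "y": 27, "z": 0, "roll": 3, "hand": 10},
  {"x": -14, "y": 27, "z": 0, "roll": 3, "hand": 10},
  {"x": -14, "y": 27, "z": 0, "roll": 3, "hand": 10},
  {"x": -14, "y": 27, "z": 0, "roll": 3, "hand": 10},
])

```text
time: 20.75
position: [0.5846, 0.118, 0.1964]
tool_rot: [0.491, 3.103, -0.0]
ft_force: [0.5, 1.1, -2.2]
grip_width: 0.265
grip_force: 50.0
```

Emit:
send_rows([
  {"x": -13, "y": 27, "z": 0, "roll": 3, "hand": 10},
  {"x": -13, "y": 27, "z": 0, "roll": 3, "hand": 10},
  {"x": -13, "y": 27, "z": 0, "roll": 3, "hand": 10},
  {"x": -13, "y": 27, "z": 0, "roll": 3, "hand": 10},
  {"x": -13, "y": 27, "z": 0, "roll": 3, "hand": 10},
  {"x": -13, "y": 27, "z": 0, "roll": 3, "hand": 10},
  {"x": -13, "y": 27, "z": 0, "roll": 3, "hand": 10},
  {"x": -11, "y": 30, "z": 0, "roll": 3, "hand": 10},
  {"x": 0, "y": 0, "z": 0, "roll": 0, "hand": 10},
  {"x": 0, "y": 0, "z": 0, "roll": 0, "hand": 10},
])

```text
time: 21.75
position: [0.4825, 0.3369, 0.1963]
tool_rot: [0.165, -3.137, -0.0]
ft_force: [1.0, 0.1, -2.7]
grip_width: 0.271
grip_force: 50.0
```

```bash
python3 p.py
```

```text
21.75 [0.48247068 0.33687548 0.19631864] r 0.29352358567618053 th 1.7489956799179978 yaw 0.10509838835421004 j7 0.7405223125359821 Fradial -0.1279843021191103 Ftan_ccw -1.0128184728545664 tz 0.03462936096588115
```

Emit:
send_rows([
  {"x": 1.5, "y": -0.3, "z": -20, "roll": 0, "hand": 10},
  {"x": 0, "y": 0, "z": -25, "roll": 0, "hand": 10},
  {"x": 0, "y": 0, "z": -20, "roll": 0, "hand": 10},
  {"x": 0, "y": 0, "z": -15, "roll": 0, "hand": 10},
  {"x": 0, "y": 0, "z": -10, "roll": 0, "hand": 10},
  {"x": 0, "y": 0, "z": -6, "roll": 0, "hand": 10},
  {"x": 0, "y": 0, "z": -3, "roll": 0, "hand": 10},
  {"x": 0, "y": 0, "z": 0, "roll": 0, "hand": 10},
])

```text
time: 22.55
position: [0.4855, 0.3358, 0.0979]
tool_rot: [-0.16, 3.136, 0.003]
ft_force: [-0.5, 2.3, -2.3]
grip_width: 0.265
grip_force: 50.0
```

Emit:
send_rows([
  {"x": 0, "y": 0, "z": -1.5, "roll": 0, "hand": 10},
  {"x": 0, "y": 0, "z": 0, "roll": 0, "hand": 10},
])

```text
time: 22.75
position: [0.4855, 0.336, 0.0968]
tool_rot: [-0.16, 3.136, 0.003]
ft_force: [-0.3, 3.6, 0.6]
grip_width: 0.272
grip_force: 50.0
```

Resting in the forks. I'll release and rise.

Emit:
send_rows([
  {"x": 0, "y": 0, "z": 0, "roll": 0, "hand": 40},
  {"x": 0, "y": 0, "z": 0, "roll": 0, "hand": 60},
  {"x": 0, "y": 0, "z": 0, "roll": 0, "hand": 87},
  {"x": 0, "y": 0, "z": 0, "roll": 0, "hand": 87},
  {"x": 0, "y": 0, "z": 0, "roll": 0, "hand": 87},
  {"x": 0, "y": 0, "z": 0, "roll": 0, "hand": 87},
  {"x": 0, "y": 0, "z": 0, "roll": 0, "hand": 87},
  {"x": 0, "y": 0, "z": 0, "roll": 0, "hand": 87},
])

```text
time: 23.55
position: [0.4852, 0.3349, 0.0958]
tool_rot: [0.159, -3.138, 0.0]
ft_force: [-0.2, -0.9, -0.6]
grip_width: 0.909
grip_force: 0.0
```

Emit:
send_rows([
  {"x": 0, "y": 0, "z": 15, "roll": 0, "hand": 87},
  {"x": 0, "y": 0, "z": 30, "roll": 0, "hand": 87},
  {"x": 0, "y": 0, "z": 40, "roll": 0, "hand": 87},
  {"x": 0, "y": 0, "z": 40, "roll": 0, "hand": 87},
  {"x": 0, "y": -30, "z": 40, "roll": 0, "hand": 87},
  {"x": 0, "y": -30, "z": 30, "roll": 0, "hand": 87},
  {"x": 0, "y": 0, "z": 0, "roll": 0, "hand": 87},
  {"x": 0, "y": 0, "z": 0, "roll": 0, "hand": 87},
])

```text
time: 24.35
position: [0.4856, 0.2746, 0.292]
tool_rot: [-0.156, 3.135, 0.0]
ft_force: [0.1, 0.5, 0.2]
grip_width: 1.004
grip_force: 0.0
```

```bash
python3 p.py
python3 - <<'E'
from h import *
c=get_calibration("wrist");print(np.round(c["world_from_camera"],4).tolist())
w=get_image("wrist");s=get_image("side")
cv2.imwrite("pics/end.png",np.vstack([w[60:300],s[150:]]))
E
```

```text
24.35 [0.48557921 0.27458752 0.29204097] r 0.23180843404950927 th 1.7834348762161931 yaw 0.09949190501458505 j7 0.9285213214009947 Fradial 0.45518386499305474 Ftan_ccw -0.17518865050699872 tz -0.01728273582338031
[[-0.0988, 0.958, 0.2693, 0.411], [0.9951, 0.0951, 0.0268, 0.2672], [0.0, 0.2706, -0.9627, 0.3838], [0.0, 0.0, 0.0, 1.0]]
```

View pics/end.png

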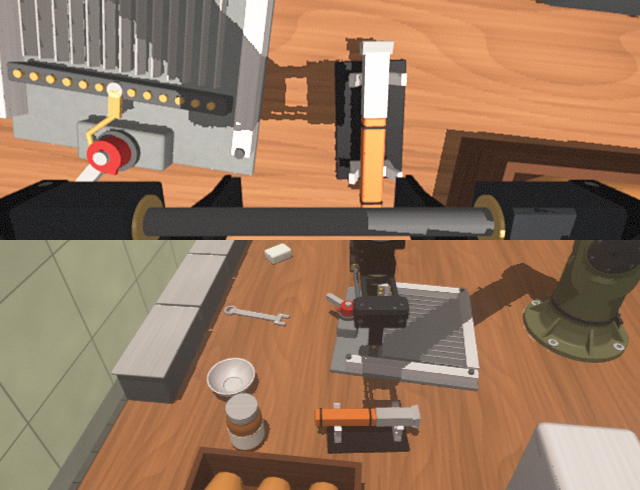

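The bar lies in both forks, with its side-view ends at (318,327) and (420,325) in full-image rows, as at the start. The lever is thrown, with its stub pointing to lower left in the wrist view at (90,172), and the bystanders have not moved. I'll hand in.

```bash
python3 -c "
from bench import close_job
print(close_job())"
```

```text
the job is handed in; nothing more can be done
None
```

The job is handed in: the lever is thrown and was held against its far stop at about 14 N, the bar is back in its rest and released, and the last camera view showed nothing else moved (the mug and scraper were out of that view); the judge's verdict was not shown.

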